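# Sort two spindles with the go-gauge

## Robot

A 6-joint arm with a two-finger parallel gripper is mounted at the origin on a cart in front of the work surface, level with it; the furniture and walls round the work are solid. World frame = base frame: x ahead of the robot, y to its left, z up, the work surface at z = 0. Lengths are in m, angles in rad, forces in N, time in s.
With the tool pointing down it reaches from about 0.4 to 0.825 m from the base axis. Payload 7 kg.
Tool frame: the origin (TCP) lies midway between the tips of the shut fingers; the grasp point (between the pads) lies 19 mm behind it; z points along the fingers, y is the line along which they close (so a half turn about z gives the same grasp; the last joint's range is limited). The gripper opens to 85 mm and grips with 20 to 120 N. Pads are 22 mm wide; open, the fingers measure 114 mm over their backs; the gripper's body (76 mm by 85 mm) begins 54 mm behind the grasp point. The pads swing forward as they close: fully open they stand 13 mm farther back than shut.
Start: joints at [1.58, 0.359, 0.012, 0, -1.224, -0.288], TCP at [0.186, 0.649, 0.231] pointing down, gripper open.
Joint ranges: [-3.07, 3.07], [-1.43, 2.12], [-1.02, 1.25], [-3.03, 1.67], [-3.05, -0], [-3.03, 3.03]. Speed limits (rad/s): [2.39, 2.39, 3.01, 3.14, 3.14, 3.14].

## Interface

Orientations are given as a unit quaternion [w, x, y, z].
In Python, from bench import * gives the robot as it stands.
- The arm moves only by the tool step_arm, never from a script. Its argument "commands" is a list of rows, each a list of 3 entries, a list of its own where there are three numbers: the turn, a rotation vector about the tool's x, y, z in degrees, then the shift along the tool's x, y, z in mm, then the opening, from -1 (shut) to 1 (fully open), so that 0 is half open. A call has 1 to 8 rows; each row is the pose to reach, as a shift and turn from the pose commanded when the call began, along the tool's axes at that moment; what a row does not reach only later rows make up. A row lasts 1/10 s, in which the tool goes at most 50 mm and 8.59 degrees, less where a joint would pass 70% of its speed; a pose out of reach is approached as far as the arm can. A call with a gripper value outside its range is refused whole. The fingers move at their own pace and stop on an object; the grip force is fixed at half the most. Time passes only in rows, so rows that repeat a pose let the fingers close. It gives the time, the measured TCP pose, the force, the opening and the grip force at its end, in the units of the state.
- read_state(): the state, without advancing time (a new reading comes with each control period).
- read_camera(name): name is "scene" or "top"; returns a dict with "color" (480x640x3 uint8, red, green, blue), "fovy" (degrees; the focal length in pixels is half the picture's height over the tangent of half this angle, whatever the lens; pixels are square), "cx", "cy" (the principal point, pixels), "R" (3x3) and "t" (3): a world point X has camera coordinates R X + t. Camera axes: x right, y down, z forward; pixel columns grow to the right and rows downward; lengths in m; the calibration is good to about 2 mm. A picture is of the moment at which its call begins. There is no depth.
- hand_in(): hands the job in; it is judged then, once.
The state is a dict: "t": time; "q": joint angles; "dq": joint speeds; "tau": joint torques, N m; "eef_pos": TCP position; "eef_rot": TCP orientation; "force": force on the tool from outside, world axes, zero at the start; "moment": the same for the moment, N m; "gripper_width": finger opening in m; "grip_force": force on a finger pad.
Only numpy, scipy, OpenCV 4.12 (cv2) and the standard library are available. Lean on these libraries where they do the work, as an engineer would, in place of code of your own. Each camera call takes 0.05 s, during which the arm holds its last target. There are 200 camera calls.

## Task

Sort the two black spindles on the bench by whether their foot fits the bore of the gauge. Drop the one that fits, foot first, right through the gauge into its catch housing; the oversize one does not fit, so stand it upright in the red reject tray.

Things in the scene. Friction and masses are not known exactly. Their poses are not given: they have to be found in the camera images.
- spindle_slim: loose black stepped spindle, 55 mm tall, upright on a round foot 33 mm in diameter, 6 mm thick; stem about 19 mm in diameter low down, 13 mm at the top. Grip it by the stem. About 30 g. Origin: centre of the foot's underside; z up along the stem. Its foot is smaller than the gauge's bore.
- spindle_wide: loose black spindle of the same kind and height (55 mm) with an oversize round foot 56 mm in diameter, 6 mm thick; stem 19 mm in diameter up to 34 mm, 16 mm above. Grip it by the stem. About 50 g. Origin: centre of the foot's underside; z up along the stem. Its foot is larger than the gauge's bore.
- gauge: fixed go-gauge: closed square housing 80 x 80 mm, clear front; steel top plate (70 to 76 mm above the bench) with a vertical through bore 42 mm wide in its middle; round it a brass lead-in funnel, rim 86 mm above the bench, about 62 mm wide inside at the rim. A spindle let go in the bore falls through onto the inner floor (4 mm above the bench). Origin: on the bore's axis at bench height; z up.
- reject_tray: fixed square open red tray, 110 x 110 mm, 25 mm high, walls and floor 4 mm thick. Origin: centre of its underside, at bench height; z up. Obstacles to the right of the work: a tall fixed drill press (x 0.45 to 0.85, y -0.12 to 0.13 m; its head and feed levers overhang from x = 0.5) and a tool cabinet (x over 0.26, y below -0.22 m, top at z = 0.12 m).
Things that resemble listed ones, but are neither listed nor needed, are in the scene too. Of the things that look like the gauge, take the one that is farthest to the robot's right at the start.

How it is judged:
At the end, for the whole second after the job is handed in: The slim spindle rests inside the gauge housing, under the bored plate (origin within 37 mm of the bore axis each way, less than 30 mm above the bench); the wide one stands at rest in the red tray (origin within 50 mm of its centre each way, less than 20 mm above the bench), upright within 0.3 rad (y of spindle_slim in the frame of gauge between -0.037 and 0.037 m and x of spindle_slim in the frame of gauge between -0.037 and 0.037 m and z of spindle_slim in the frame of gauge below 0.03 m and linear speed of each of spindle_slim, spindle_wide below 0.03 m/s and x of spindle_wide in the frame of reject_tray between -0.05 and 0.05 m and y of spindle_wide in the frame of reject_tray between -0.05 and 0.05 m and z of spindle_wide in the frame of reject_tray below 0.02 m and angle between spindle_wide's own z axis and vertical below 0.3 rad); the robot touches nothing.
It also fails if it takes over 58 s, if anything falls off the work surface, if the arm or the gripper's body presses on something with over 40 N, if the wrist force passes 120 N, or if a joint passes its speed limit or range.

## Working session

There is one attempt and no reset: what is moved stays moved. The work goes in short steps, Python scripts to look and compute and a tool call to move; the robot and the scene stay as the last step left them, time stands still between calls to the robot, and variables do not carry over. Pictures are saved under pics/ and viewed, at most 10 in all, crops included, and the job is handed in when it is done.

Besides the shell and the picture viewer there is one more tool, called as name([rows], argument=value, ...), one row to a line, values as JSON. step_arm: Moves the arm, as the interface text tells. Its arguments: {"type":"object","properties":{"commands":{"type":"array"}},"required":["commands"]}

```bash
mkdir -p pics; ls; cat > h.py <<'E'
from bench import *
import numpy as np, cv2
def cam(n):
    c=read_camera(n); c['f']=240/np.tan(np.radians(c['fovy'])/2); c['R']=np.array(c['R']); c['t']=np.array(c['t']); return c
def ray(c,u,v,z):
    d=c['R'].T@np.array([(u-c['cx'])/c['f'],(v-c['cy'])/c['f'],1]); o=-c['R'].T@c['t']
    return o+d*(z-o[2])/d[2]
def proj(c,X):
    p=c['R']@np.array(X)+c['t']; return c['f']*p[0]/p[2]+c['cx'],c['f']*p[1]/p[2]+c['cy']
def save(c,n): cv2.imwrite('pics/'+n,c['color'][:,:,::-1])
E
python3 - <<'E'
from h import *
for n in('scene','top'):
    c=cam(n); save(c,n+'0.png'); print(n,c['fovy'],c['cx'],c['cy'],(-c['R'].T@c['t']).round(3),c['R'].round(3).tolist())
s=read_state(); print(s['eef_pos'],s['eef_rot'],s['gripper_width'],s['t'])
E
```

```text
pics
scene 48.27591682131399 320.2087019660008 244.04078504239703 [-0.083  0.039  0.772] [[0.567, -0.823, -0.017], [-0.598, -0.397, -0.696], [0.566, 0.405, -0.718]]
top 50.30823185431202 319.8709238957901 248.58059225582866 [0.258 0.422 1.157] [[0.106, -0.994, -0.001], [-0.966, -0.103, -0.239], [0.238, 0.027, -0.971]]
[0.18566304 0.64853677 0.23046908] [ 7.30946508e-04  9.90290914e-01 -1.39008526e-01 -3.94510358e-05] 0.08548234853071524 0.1
```

View pics/scene0.png

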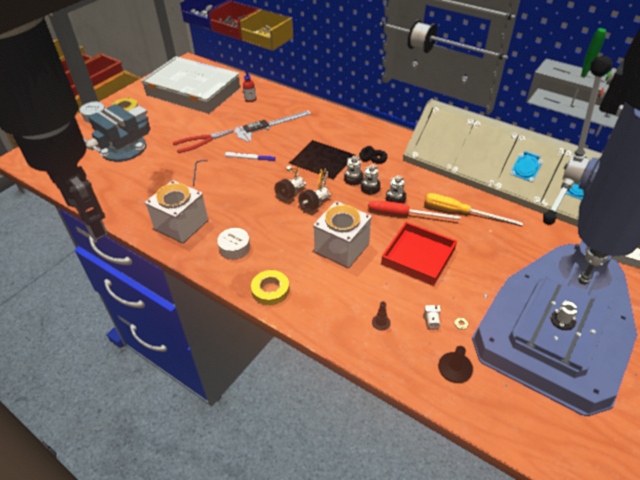

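View pics/top0.png

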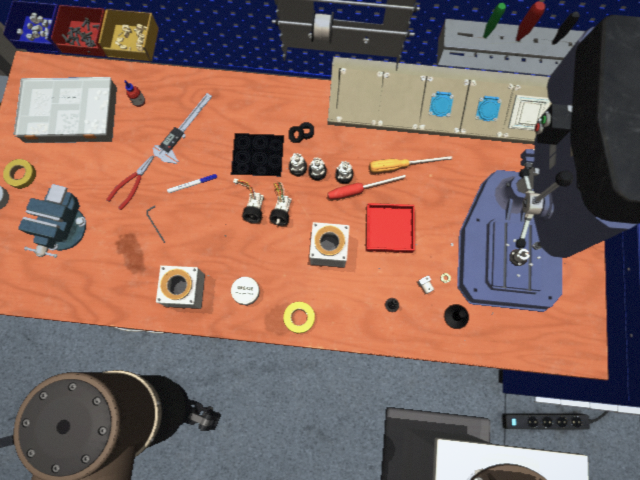

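Top view: two gauges, at (180,287) and (330,243). The second is farther right (smaller y), so it is the one meant. The black spindles are at (392,305), small foot, so slim, and (457,316), large foot, so wide. The red tray is at (390,228). In the scene view the spindles are at (381,317) and (456,365), the gauge at (343,230) and the tray at (420,252). Next is one enlarged crop to confirm.

```bash
python3 - <<'E'
from h import *
T=cam('top');S=cam('scene')
a=cv2.resize(T['color'][205:340,300:480],None,fx=4,fy=4,interpolation=cv2.INTER_CUBIC)
cv2.imwrite('pics/crop1.png',a[:,:,::-1])
# S: crop
b=cv2.resize(S['color'][190:390,300:500],None,fx=3,fy=3,interpolation=cv2.INTER_CUBIC)
cv2.imwrite('pics/crop2.png',b[:,:,::-1])
for n,u,v,z in(('gaugeL',176,284,.086),('gaugeR',330,240,.086),('tray',390,228,.02),('slimtop',392,303,.05),('wide foot',457,316,.006)): print(n,ray(T,u,v,z).round(4))
for n,u,v,z in(('gaugeR',343,218,.086),('slimfoot',381,322,.006),('slimtop',382,304,.055),('widefoot',456,366,.006),('widetop',460,349,.055)): print('S',n,ray(S,u,v,z).round(4))
E
```

```text
gaugeL [0.4105 0.7465 0.086 ]
gaugeR [0.541  0.4313 0.086 ]
tray [0.6017 0.2968 0.02  ]
slimtop [0.4239 0.2834 0.05  ]
wide foot [0.4167 0.1307 0.006 ]
S gaugeR [0.5371 0.4294 0.086 ]
S slimfoot [0.4236 0.276  0.006 ]
S slimtop [0.4241 0.278  0.055 ]
S widefoot [0.4156 0.1313 0.006 ]
S widetop [0.4151 0.133  0.055 ]
```

View pics/crop1.png

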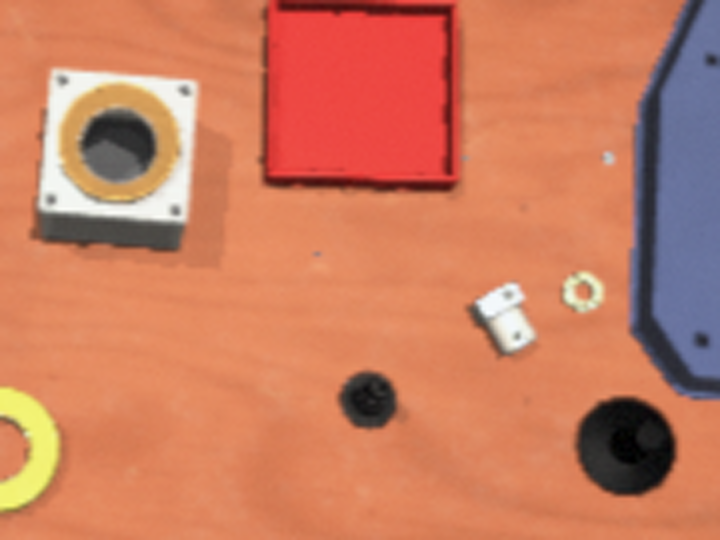

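View pics/crop2.png

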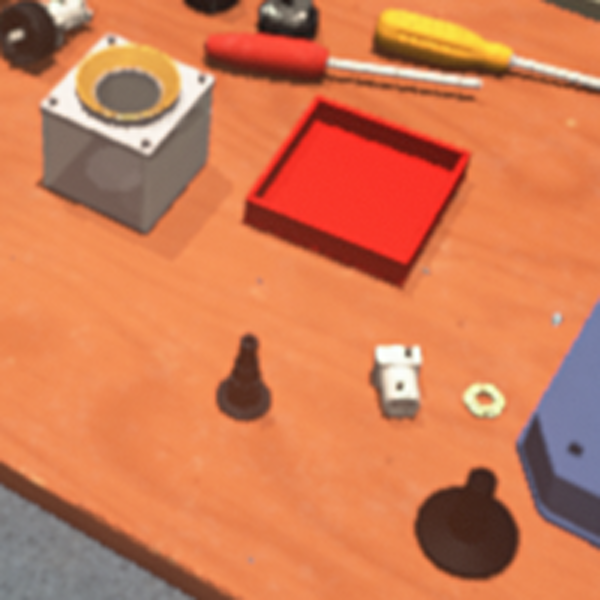

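Crop 1 shows the gauge rim at (119,142), the slim foot at (368,399), the wide foot at (626,445) and the tray at (361,90). The small foot is about 14 px wide, or 33 mm, and the large one about 24.5 px, or 56 mm, so the identities are confirmed. Crop 2 agrees.

```bash
python3 - <<'E'
from h import *
T=cam('top');S=cam('scene')
t=lambda x,y,z:ray(T,(x+.5)/4-.5+300,(y+.5)/4-.5+205,z).round(4)
s=lambda x,y,z:ray(S,(x+.5)/3-.5+300,(y+.5)/3-.5+190,z).round(4)
print('slim',t(368.5,399.5,.004),s(244,398,.005),s(249.5,341,.055))
print('wide',t(626,445.5,.005),s(467,531,.005),s(482,476,.055))
print('gauge',t(119,142,.086),s(128.5,85.5,.086))
print('gauge top corners',[s(*p,.076) for p in((113,35),(213,77),(148,153),(42,102))])
print('tray',t(361,90,.025),[s(*p,.025) for p in((320,98),(470,155),(403,268),(247,200))])
st=read_state(); 
from scipy.spatial.transform import Rotation as R
w,x,y,z=st['eef_rot'];print(R.from_quat([x,y,z,w]).as_matrix().round(4),st['eef_pos'],st['t'])
E
```

```text
slim [0.4274 0.278  0.004 ] [0.4236 0.276  0.005 ] [0.4261 0.2775 0.055 ]
wide [0.4167 0.1324 0.005 ] [0.4145 0.1318 0.005 ] [0.4165 0.1331 0.055 ]
gauge [0.5406 0.4327 0.086 ] [0.5362 0.4299 0.086 ]
gauge top corners [array([0.5801, 0.4702, 0.076 ]), array([0.5815, 0.3952, 0.076 ]), array([0.5016, 0.3933, 0.076 ]), array([0.5026, 0.4726, 0.076 ])]
tray [0.6022 0.2978 0.025 ] [array([0.6519, 0.3508, 0.025 ]), array([0.658 , 0.2448, 0.025 ]), array([0.5474, 0.2381, 0.025 ]), array([0.5439, 0.3448, 0.025 ])]
[[ 9.614e-01 -2.752e-01 -1.000e-04]
 [-2.752e-01 -9.614e-01 -5.000e-04]
 [ 1.000e-04  5.000e-04 -1.000e+00]] [0.18572204 0.64878053 0.23098405] 0.3
```

step_arm([
  [[0,0,-4],[40,35,5],0.1],
  [[0,0,-8],[85,75,10],0.1],
  [[0,0,-12],[130,113,15],0.1],
  [[0,0,-16],[173,151,20],0.1],
  [[0,0,-16],[215,188,25],0.1],
  [[0,0,-16],[257,225,30],0.1],
  [[0,0,-16],[300,262,40],0.1],
  [[0,0,-16],[333,292,50],0.1],
])

```text
t: 1.1
eef_pos: [0.4021, 0.3133, 0.1899]
eef_rot: [-0.001, 1.0, 0.0, 0.0]
force: [0.8, 1.5, 0.1]
gripper_width: 0.0468
grip_force: 0.0
```

step_arm([
  [[0,0,0],[0,0,20],0.1],
  [[0,0,0],[0,0,40],0.1],
  [[0,0,0],[0,0,60],0.1],
  [[0,0,0],[0,0,80],0.1],
  [[0,0,0],[0,0,80],0.1],
  [[0,0,0],[0,0,80],0.1],
])

```text
t: 1.7
eef_pos: [0.4014, 0.3148, 0.1097]
eef_rot: [0.0, 1.0, 0.0, -0.0]
force: [0.2, -0.4, 0.1]
gripper_width: 0.0472
grip_force: 0.0
```

```bash
python3 - <<'E'
from h import *
S=cam('scene');T=cam('top')
a=cv2.resize(S['color'][200:350,280:480],None,fx=3,fy=3,interpolation=cv2.INTER_CUBIC)
b=cv2.resize(T['color'][250:350,340:440],(450,450),interpolation=cv2.INTER_CUBIC)
s=read_state();p=s['eef_pos'];print(p,s['eef_rot'],s['t'])
cv2.imwrite('pics/g1.png',a[:,:,::-1])
E
```

```text
[0.40173322 0.31547623 0.11058446] [-6.42570336e-04  9.99999553e-01  4.16668834e-04  5.54335088e-04] 1.8
```

View pics/g1.png

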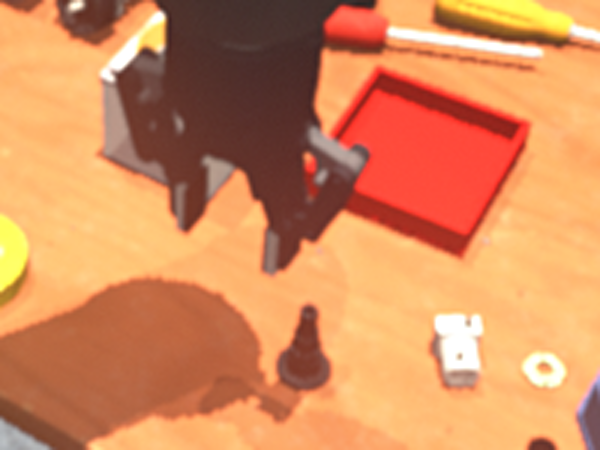

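The picture shows the open fingers above and to the left of the slim spindle, still about 45 mm short of it, as the readings say.

step_arm([
  [[0,0,0],[12,19,0],0.1],
  [[0,0,0],[24,38,0],0.1],
  [[0,0,0],[24,38,0],0.1],
  [[0,0,0],[24,38,25],0.1],
  [[0,0,0],[24,38,50],0.1],
  [[0,0,0],[24,38,70],0.1],
  [[0,0,0],[24,38,86],0.1],
  [[0,0,0],[24,38,86],0.1],
])

```text
t: 2.6
eef_pos: [0.4246, 0.2765, 0.0224]
eef_rot: [0.001, 1.0, 0.0, -0.001]
force: [-0.5, 0.5, -0.1]
gripper_width: 0.047
grip_force: 0.0
```

```bash
python3 - <<'E'
from h import *
S=cam('scene')
a=cv2.resize(S['color'][230:350,310:470],(800,600),interpolation=cv2.INTER_CUBIC)
cv2.imwrite('pics/g2.png',a[:,:,::-1])
E
```

```text
(no output)
```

View pics/g2.png

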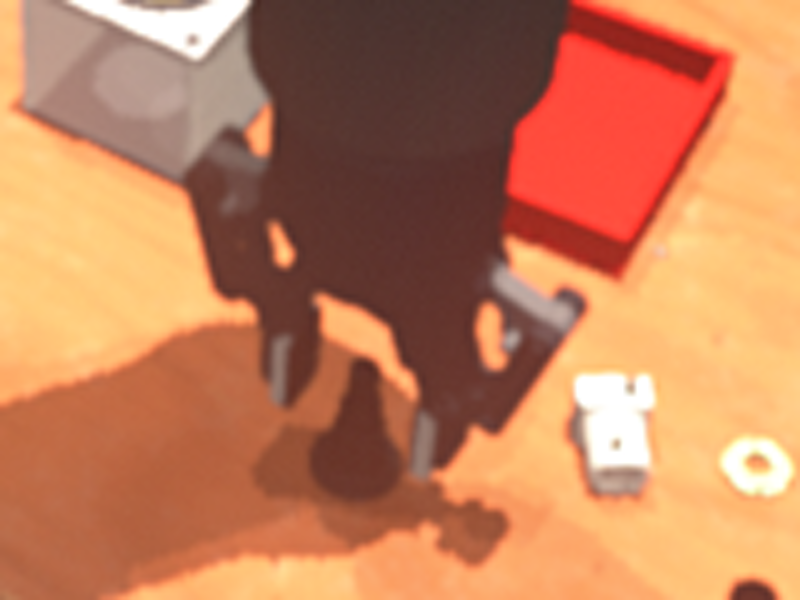

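The slim spindle stands between the two fingertips, roughly centred. I'll close and lift.

step_arm([
  [[0,0,0],[0,0,0],-1],
  [[0,0,0],[0,0,0],-1],
  [[0,0,0],[0,0,0],-1],
  [[0,0,0],[0,0,0],-1],
  [[0,0,0],[0,0,0],-1],
  [[0,0,0],[0,0,0],-1],
])

```text
t: 3.25
eef_pos: [0.4258, 0.2775, 0.0248]
eef_rot: [-0.001, 1.0, 0.0, 0.001]
force: [-2.2, -0.7, 6.2]
gripper_width: 0.0121
grip_force: 58.5
```

step_arm([
  [[0,0,0],[0,0,-15],-1],
  [[0,0,0],[0,0,-35],-1],
  [[0,0,0],[0,0,-60],-1],
  [[0,0,0],[0,0,-85],-1],
  [[0,0,0],[0,0,-110],-1],
  [[0,0,0],[0,0,-130],-1],
  [[0,0,0],[0,0,-130],-1],
])

```text
t: 3.95
eef_pos: [0.4266, 0.2782, 0.1571]
eef_rot: [-0.002, 1.0, 0.0, 0.002]
force: [-0.2, 0.2, -0.0]
gripper_width: 0.0122
grip_force: 58.6
```

step_arm([
  [[0,0,0],[17,-23,0],-1],
  [[0,0,0],[35,-47,0],-1],
  [[0,0,0],[53,-71,0],-1],
  [[0,0,0],[71,-96,0],-1],
  [[0,0,0],[89,-121,0],-1],
  [[0,0,0],[103,-140,0],-1],
  [[0,0,0],[112,-153,0],-1],
  [[0,0,0],[112,-153,0],-1],
])

```text
t: 4.75
eef_pos: [0.5378, 0.4309, 0.1521]
eef_rot: [0.0, 1.0, 0.0, -0.0]
force: [-0.7, -0.3, 0.5]
gripper_width: 0.0121
grip_force: 58.6
```

```bash
python3 - <<'E'
from h import *
P=[]
for i in range(4):
    S=cam('scene'); P.append(read_state()['eef_pos'])
T=cam('top'); p=np.mean(P,0); print(p,read_state()['gripper_width'])
a=cv2.resize(S['color'][130:280,290:400],(440,600),interpolation=cv2.INTER_CUBIC)
b=cv2.resize(T['color'][190:290,290:350],(360,600),interpolation=cv2.INTER_CUBIC)
cv2.imwrite('pics/g3.png',np.hstack([a,b])[:,:,::-1])
print('expected spindle foot px',proj(S,[p[0],p[1],p[2]-.0235]))
E
```

```text
[0.53679032 0.42944346 0.15277816] 0.012025822720517325
expected spindle foot px (np.float64(343.18482220156176), np.float64(200.63400329410734))
```

View pics/g3.png

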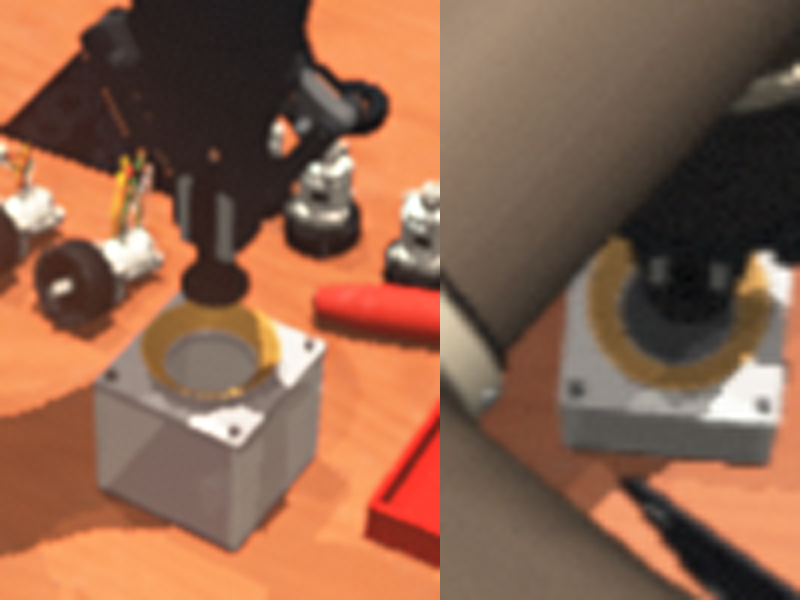

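The foot (scene crop (215,283), i.e. pixel (343.8,200.8)) is where it was expected, and it sits over the funnel (ellipse centre (343,217)). I'll shift 1 mm each way and lower it.

step_arm([
  [[0,0,0],[1,-1,8],-1],
  [[0,0,0],[1,-1,18],-1],
  [[0,0,0],[1,-1,28],-1],
  [[0,0,0],[1,-1,38],-1],
  [[0,0,0],[1,-1,46],-1],
  [[0,0,0],[1,-1,52],-1],
  [[0,0,0],[1,-1,56],-1],
  [[0,0,0],[1,-1,56],-1],
])

```text
t: 5.8
eef_pos: [0.538, 0.4306, 0.0967]
eef_rot: [0.0, 1.0, 0.0, -0.0]
force: [-0.1, 1.3, -0.9]
gripper_width: 0.0119
grip_force: 58.6
```

No contact force, so the foot is at bore level. I'll open, then lift.

step_arm([
  [[0,0,0],[0,0,0],0.0],
  [[0,0,0],[0,0,0],0.0],
  [[0,0,0],[0,0,0],0.1],
  [[0,0,0],[0,0,0],0.1],
  [[0,0,0],[0,0,0],0.1],
  [[0,0,0],[0,0,-20],0.1],
  [[0,0,0],[0,0,-50],0.1],
  [[0,0,0],[0,0,-80],0.1],
])

```text
t: 6.6
eef_pos: [0.538, 0.4306, 0.178]
eef_rot: [0.001, 1.0, 0.0, -0.0]
force: [-0.0, 0.6, 0.7]
gripper_width: 0.0471
grip_force: 0.0
```

step_arm([
  [[0,0,0],[-15,38,0],0.1],
  [[0,0,0],[-30,76,0],0.1],
  [[0,0,0],[-45,114,0],0.1],
  [[0,0,0],[-60,152,0],0.1],
  [[0,0,0],[-75,190,0],0.1],
  [[0,0,0],[-90,228,0],0.1],
  [[0,0,0],[-105,265,0],0.1],
  [[0,0,0],[-122,298,0],0.1],
])

```text
t: 7.4
eef_pos: [0.4156, 0.1312, 0.1776]
eef_rot: [-0.0, 1.0, 0.0, 0.0]
force: [0.4, -0.8, -0.1]
gripper_width: 0.0469
grip_force: 0.0
```

```bash
python3 - <<'E'
from h import *
P=[]
for i in range(4):
    S=cam('scene'); P.append(read_state()['eef_pos'])
print(np.mean(P,0),read_state()['eef_rot'])
a=cv2.resize(S['color'][190:280,300:390],(500,500),interpolation=cv2.INTER_CUBIC)
b=cv2.resize(S['color'][190:390,390:500],(275,500),interpolation=cv2.INTER_CUBIC)
cv2.imwrite('pics/g4.png',np.hstack([a,b])[:,:,::-1])
E
```

```text
[0.41452925 0.1301277  0.17777034] [-6.48050161e-04  9.99999474e-01 -1.94700245e-04  7.71007423e-04]
```

View pics/g4.png

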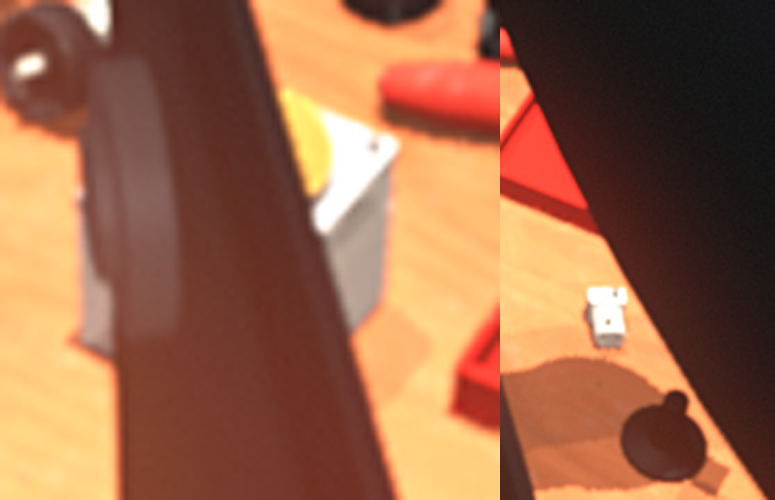

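The arm hides the gauge for now. The wide spindle is undisturbed under the gripper at (663,440) in the crop, so I'll descend.

step_arm([
  [[0,0,0],[1,-2,25],0.1],
  [[0,0,0],[1,-2,55],0.1],
  [[0,0,0],[1,-2,85],0.1],
  [[0,0,0],[1,-2,110],0.1],
  [[0,0,0],[1,-2,130],0.1],
  [[0,0,0],[1,-2,143],0.1],
  [[0,0,0],[1,-2,150],0.1],
  [[0,0,0],[1,-2,150],0.1],
])

```text
t: 8.4
eef_pos: [0.4173, 0.1351, 0.0266]
eef_rot: [0.001, 1.0, 0.001, -0.001]
force: [0.4, -1.0, 0.8]
gripper_width: 0.047
grip_force: 0.0
```

step_arm([
  [[0,0,0],[0,0,0],-1],
  [[0,0,0],[0,0,0],-1],
  [[0,0,0],[0,0,0],-1],
  [[0,0,0],[0,0,0],-1],
  [[0,0,0],[0,0,0],-1],
  [[0,0,0],[0,0,0],-1],
])

```text
t: 9.0
eef_pos: [0.4179, 0.1353, 0.0283]
eef_rot: [-0.001, 1.0, 0.0, 0.001]
force: [-2.5, 0.8, 7.0]
gripper_width: 0.015
grip_force: 58.8
```

step_arm([
  [[0,0,0],[0,0,-15],-1],
  [[0,0,0],[0,0,-35],-1],
  [[0,0,0],[0,0,-60],-1],
  [[0,0,0],[0,0,-85],-1],
  [[0,0,0],[0,0,-100],-1],
  [[0,0,0],[0,0,-100],-1],
])

```text
t: 9.6
eef_pos: [0.4185, 0.1357, 0.1299]
eef_rot: [-0.002, 1.0, 0.0, 0.002]
force: [0.3, 0.3, -0.4]
gripper_width: 0.0147
grip_force: 58.8
```

step_arm([
  [[0,0,0],[5,-33,0],-1],
  [[0,0,0],[20,-66,0],-1],
  [[0,0,0],[50,-95,0],-1],
  [[0,0,0],[80,-115,0],-1],
  [[0,0,0],[110,-132,0],-1],
  [[0,0,0],[140,-148,0],-1],
  [[0,0,0],[168,-158,0],-1],
  [[0,0,0],[185,-162,0],-1],
])

```text
t: 10.4
eef_pos: [0.6037, 0.2975, 0.1257]
eef_rot: [0.0, 1.0, 0.0, -0.0]
force: [-0.1, -0.7, -0.3]
gripper_width: 0.0152
grip_force: 58.8
```

```bash
python3 - <<'E'
from h import *
P=[]
for i in range(4):
    S=cam('scene'); P.append(read_state()['eef_pos'])
print(np.mean(P,0),read_state()['eef_rot'],read_state()['gripper_width'])
a=cv2.resize(S['color'][140:300,300:480],(675,600),interpolation=cv2.INTER_CUBIC)
cv2.imwrite('pics/g5.png',a[:,:,::-1])
E
```

```text
[0.60328076 0.29684165 0.12558158] [ 5.54606079e-04  9.99999439e-01 -1.48114522e-04 -8.90033501e-04] 0.015073628863363386
```

View pics/g5.png

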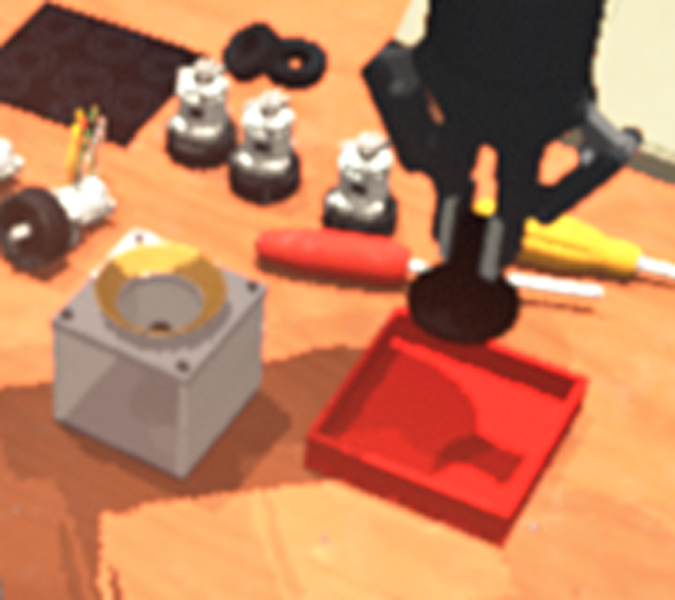

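The wide spindle hangs upright over the tray. The slim one's dark top shows down inside the gauge bore at (160,327). I'll lower into the tray.

step_arm([
  [[0,0,0],[0,0,18],-1],
  [[0,0,0],[0,0,40],-1],
  [[0,0,0],[0,0,60],-1],
  [[0,0,0],[0,0,75],-1],
  [[0,0,0],[0,0,84],-1],
  [[0,0,0],[0,0,90],-1],
  [[0,0,0],[0,0,93],-1],
  [[0,0,0],[0,0,93],-1],
])

```text
t: 11.4
eef_pos: [0.6024, 0.297, 0.0346]
eef_rot: [-0.0, 1.0, 0.0, 0.0]
force: [0.2, 0.4, 0.1]
gripper_width: 0.0153
grip_force: 58.8
```

step_arm([
  [[0,0,0],[0,0,1],-1],
  [[0,0,0],[0,0,2],-1],
  [[0,0,0],[0,0,2],-1],
])

```text
t: 11.7
eef_pos: [0.6024, 0.2969, 0.0327]
eef_rot: [-0.0, 1.0, 0.0, 0.0]
force: [0.7, -0.0, 0.0]
gripper_width: 0.0152
grip_force: 58.8
```

step_arm([
  [[0,0,0],[0,0,0],-0.4],
  [[0,0,0],[0,0,0],-0.1],
  [[0,0,0],[0,0,0],0],
  [[0,0,0],[0,0,0],0],
  [[0,0,0],[0,0,-15],0],
  [[0,0,0],[0,0,-45],0],
  [[0,0,0],[0,0,-85],0],
  [[0,0,0],[0,0,-120],0],
])

```text
t: 12.5
eef_pos: [0.6025, 0.2969, 0.1554]
eef_rot: [-0.0, 1.0, 0.0, 0.001]
force: [0.6, 0.3, -1.0]
gripper_width: 0.0423
grip_force: 0.0
```

step_arm([
  [[0,0,0],[-20,0,-20],0],
  [[0,0,0],[-50,10,-30],0],
  [[0,0,0],[-80,20,-40],0],
  [[0,0,0],[-100,40,-40],0],
  [[0,0,0],[-120,60,-40],0],
  [[0,0,0],[-130,80,-40],0],
  [[0,0,0],[-130,100,-40],0],
  [[0,0,0],[-130,100,-40],0],
])

```text
t: 13.3
eef_pos: [0.4723, 0.1951, 0.1937]
eef_rot: [-0.0, 1.0, -0.0, 0.001]
force: [-0.2, 0.2, 0.2]
gripper_width: 0.0427
grip_force: 0.0
```

```bash
python3 - <<'E'
from h import *
T=cam('top');S=cam('scene')
a=cv2.resize(S['color'][180:300,300:480],(600,400),interpolation=cv2.INTER_CUBIC)
b=cv2.resize(T['color'][200:270,300:420],(200,117),interpolation=cv2.INTER_CUBIC)
o=np.zeros((400,800,3),np.uint8);o[:,:600]=a;o[:117,600:]=b
cv2.imwrite('pics/g6.png',o[:,:,::-1]);print(read_state()['eef_pos'],read_state()['force'])
E
```

```text
[0.47305716 0.19658092 0.19324595] [ 0.34026049 -0.00765927  1.03017361]
```

View pics/g6.png

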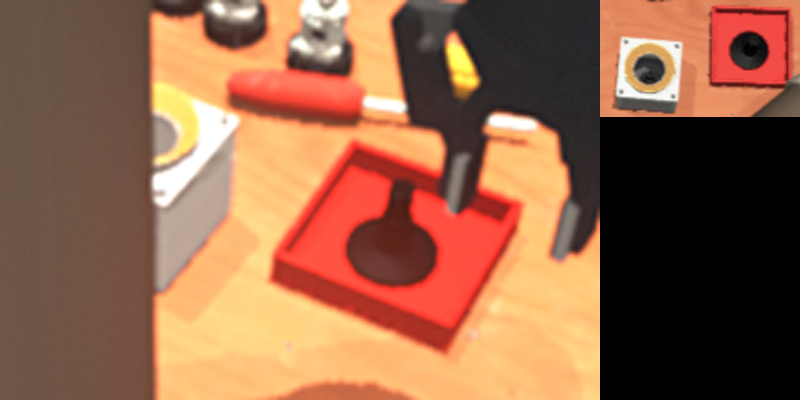

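The wide spindle stands upright in the tray's middle, at (391,235) in the crop. Top view shows the slim one down inside the gauge bore. The robot is clear of both.

```bash
python3 -c "
from bench import *
print(hand_in())"
```

```text
the job is handed in; nothing more can be done
None
```

I dropped the slim spindle through the right-hand gauge into its housing and stood the wide one upright in the middle of the red tray. The job was handed in at about 13 s; no verdict came back, but the last pictures show both in place.

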